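# Shut the bench air valve with its long T-key

### The job

The compressed-air point on this craft bench has been left part open. Take the valve key (the T-key with the square shaft and square socket) out of the rack, lower it down the guard tube fully onto the square stem at the bottom and turn it clockwise, seen from above, until the valve is shut against its stop. Then draw the key out, hang it back down in the slot it came from and let go, without pushing about the other keys or anything else on the bench.

Things in the scene. Friction and masses are not known exactly. Their poses are not given: they have to be found in the camera images.
- key_mid (a point): Half-way up the valve key: a bare steel T-key 184 mm long, 0.45 kg, hanging upright in any of the rack's three slots at the start. z runs up the shaft, x along the T-bar. Square shaft 14 x 14 mm. On it a 34 x 34 x 4 mm collar, its underside 46 mm above this point, rests on the rack. T-bar, shaft, collar and socket are square to each other.
- key_bar (a point): Centre of the valve key's T-bar, 84 mm above key_mid, same axes: a flat-sided bar 100 mm long (x), 14 mm wide (y), 16 mm high, square on the top of the shaft. 26 mm of free height under the bar down to the collar, 30 mm to the top of the rack's front lip. Here the key is gripped, fingers across the bar.
- key_tip (a point): Centre of the lower end of the valve key, 92 mm below key_mid, same axes. The lowest 32 mm are a 22 x 22 mm socket, open below, with a 12 x 12 mm square hole 22 mm deep.
- key_rack: Fixed white sheet-steel rack, 316 mm wide (y), origin on the table under the middle key; x from -30 (open front, towards the robot) to +53 mm (back, open but for two rails). Shelf top 160 mm up, with 3 slots along x at y = -95, 0, +95 mm: 19 mm wide, open at the front edge, ending at x = 12 mm. A lip 3 mm thick stands 8 mm above the shelf along the front edge, with gaps at the slots.
- rack_slot (a point): Middle of the rack's middle slot on the shelf top, above the rack's origin, same axes. Keys hang at x = 0 of their slots, bars along x, reaching up to 57 mm forward. The square shaft enters a slot only square to it; the socket is wider than the slot: lift the key 9 to 20 mm over the lip and draw it straight out forward (-x), 90 mm before moving sideways; back in the same way.
- air_point: Fixed grey air point, origin on the table under the tube axis. Foot 150 x 130 mm, body up to 62 mm, guard tube 60 mm outside, 43 mm bore, up to 140 mm. A gauge 48 mm across on a pipe at its back (x 68 to 92 mm) stands up to 196 mm, clear of the T-bar's swing when the key is down. Front outlet to x = -96 mm and side pipe to y = -86 mm, both below 55 mm.
- tube_mouth (a point): Centre of the mouth of the guard tube, 140 mm above the table.
- stem_top (a point): Centre of the top of the brass valve stem, on the tube's axis, 100 mm below its mouth, 40 mm above the table. The stem is 10.5 mm square, flats square to this point's x and y, which turn with it; the top 6 mm taper to 6 mm square. A key fully down rests on it, its lower end 22 mm below this point. Seen from straight above, down the tube.
- valve_stem (a joint): Angle of the valve stem in rad: 0 = fully shut, against a stop; 1.57 = fully open, against a stop. It grows counter-clockwise seen from above, so clockwise shuts. Stays where it is left; friction 0.15 N m. Starts part open, between 0.85 and 1.3. The key has about 0.15 rad of play on it either way.
- hex_key: Slim dark hex T-key, 171 mm long with an 8 mm round shaft and 82 mm round bar, hanging in another slot; origin at its lower end. Leave alone.
- socket_key: Steel T-key with a round shaft and a fat round socket 28 mm across, 178 mm long, round 114 mm bar, hanging in another slot; origin at its lower end. Leave alone.
- glue_bottle: White glue bottle, 58 mm across, 165 mm high, standing between rack and air point; origin under its centre. Leave alone.
- tape_roll: Roll of tape lying flat, 92 mm across, 25 mm high, behind the air point; origin under its centre. Leave alone.
- pencil_pot: Grey pot of pencils, 72 mm across, 170 mm high in all, behind the rack; origin under its centre. Leave alone.
- scissors: Scissors lying flat in front of the air point, about 185 mm long, 9 mm high; origin at the pivot. Leave alone.
- screwdriver: Screwdriver lying in front of the rack, 190 mm long, 26 mm thick handle; origin under its middle. Leave alone.
Mind the look-alikes: they are no part of the job. Leave any orange or yellow look-alike of the part that bears key_mid alone.

How it is judged:
By the outcome, as a careful person would: the job done as asked, in the order asked, and still so for the second after the job is handed in, with the robot touching nothing.
It also fails if it takes over 72 s, if anything falls off the work surface, if the arm or the gripper's body presses on something with over 40 N, if the wrist force passes 120 N, or if a joint passes its speed limit or range.

### The arm

A 6-joint arm with a two-finger parallel gripper is mounted at the origin on the work surface. World frame = base frame: x ahead of the robot, y to its left, z up, the work surface at z = 0. Lengths are in mm, angles in degrees, forces in N, time in s.
With the tool pointing down it reaches from about 300 to 850 mm from the base axis. Payload 4.2 kg.
Tool frame: the origin (TCP) lies at the very end of the fingers, on their centre line; the grasp point (between the pads) lies 19 mm behind it; z points along the fingers, y is the line along which they close (so a half turn about z gives the same grasp; the last joint's range is limited). The gripper opens to 91 mm and grips with 3 to 60 N. Pads are 32 mm wide; open, the fingers measure 118 mm over their backs; the gripper's body (76 mm by 178 mm) begins 60 mm behind the grasp point.
Start: joints at [66.807, 18.312, 89.639, -0, 72.044, -1.146], TCP at [215.843, 532.968, 213.976] pointing down, gripper open.
Joint ranges: [-177.97, 177.97], [-48.28, 115.42], [12.27, 149.76], [-77.06, 257.06], [2.81, 150.46], [-146.56, 146.56]. Speed limits (degrees/s): [147.25, 147.25, 180, 180, 180, 180].

### API

Orientations are given as [roll, pitch, yaw] about the fixed x, y, z axes, in that order (R = Rz(yaw) Ry(pitch) Rx(roll)).
In Python, from workcell import env, eyes gives the robot as it stands.
- The arm moves only by the tool send_rows, never from a script. Its argument "targets" is text: rows parted by semicolons, each of 7 numbers parted by spaces: the shift along the tool's x, y, z in m, then the turn, a rotation vector about the tool's x, y, z in degrees, then the opening in per cent of the stroke, from 0 (shut) to 100 (fully open). A call has 1 to 12 rows; each row is the pose to reach, as a shift and turn from the pose commanded when the call began, along the tool's axes at that moment; what a row does not reach only later rows make up. A row lasts 1/12 s, in which the tool goes at most 41.7 mm and 7.16 degrees, less where a joint would pass 70% of its speed; a pose out of reach is approached as far as the arm can. A call with a gripper value outside its range is refused whole. The fingers move at their own pace and stop on an object; "grip_force" is the grip in N (left out, the last holds). Time passes only in rows, so rows that repeat a pose let the fingers close. It gives the time, the measured TCP pose, the force, the opening and the grip force at its end, in the units of the state.
- env.state(): the state, without advancing time (a new reading comes with each control period).
- eyes.grab_frame(name): name is "scene" or "top" or "wrist"; returns a dict with "image" (420x560x3 uint8, blue, green, red), "fovy" (degrees; the focal length in pixels is half the picture's height over the tangent of half this angle, whatever the lens; pixels are square), "cx", "cy" (the principal point, pixels), "eye" and "attitude" of the camera in the world. Camera axes: x right, y up, looking along -z (the intrinsics and any distortion apply to the point x, -y, -z); pixel columns grow to the right and rows downward; lengths in mm; the calibration is good to about 2 mm. The wrist camera is an equidistant fisheye: a pixel r from the principal point sees the ray r / f radians off the axis. A picture is of the moment at which its call begins. There is no depth.
- env.job_done(): hands the job in; it is judged then, once.
The state is a dict: "time_s": time; "qpos": joint angles; "qvel": joint speeds; "effort": joint torques, N m; "ee_pos": TCP position; "ee_rot": TCP orientation; "force": force on the tool from outside, world axes, zero at the start; "torque": the same for the moment, N m; "gripper_width": finger opening in mm; "gripper_force": force on a finger pad.
Only numpy, scipy, OpenCV 4.12 (cv2) and the standard library are available. Lean on these libraries where they do the work, as an engineer would, in place of code of your own. Each camera call takes 0.05 s, during which the arm holds its last target. There are 200 camera calls.

## Working session

There is one attempt and no reset: what is moved stays moved. The work goes in short steps, Python scripts to look and compute and a tool call to move; the robot and the scene stay as the last step left them, time stands still between calls to the robot, and variables do not carry over. Pictures are saved under pics/ and viewed, at most 10 in all, crops included, and the job is handed in when it is done.

Besides the shell and the picture viewer there is one more tool, called after "Call:" as name(argument=value, ...), one argument or row to a line, values as JSON. send_rows: Moves the arm, as the interface text tells. Its arguments: {"type":"object","properties":{"targets":{"type":"string"},"grip_force":{"type":"number"}},"required":["targets"]}

```bash
mkdir -p pics; ls
cat > h.py <<'E'
import numpy as np, cv2
from scipy.spatial.transform import Rotation as R
from workcell import env, eyes
def grab(n,save=None):
    f=eyes.grab_frame(n)
    if save: cv2.imwrite('pics/'+save,f['image'])
    return f
def att(f):
    a=np.array(f['attitude'],float)
    return a if a.shape==(3,3) else R.from_euler('xyz',a,degrees=True).as_matrix()
E
python3 - <<'E'
from h import *
print(env.state())
for n in ('scene','top','wrist'):
    f=grab(n,n+'0.png'); print(n,{k:v for k,v in f.items() if k!='image'})
a=cv2.imread('pics/scene0.png');b=cv2.imread('pics/top0.png')
E
```

```text
pics
{'time_s': 0.0, 'qpos': array([ 6.68090441e+01,  1.83522617e+01,  8.97057784e+01,  3.64539689e-04,
        7.20449339e+01, -1.14576345e+00]), 'qvel': array([-0.00870495, -0.0973153 , -0.00766775, -0.05554668, -0.04675032,
        0.00415329]), 'effort': array([-3.37412994e-04, -4.12457013e+01, -2.31975013e+01,  7.27580767e-02,
        4.56264953e-02, -1.32652704e-04]), 'ee_pos': array([215.61567952, 532.49649924, 213.11832478]), 'ee_rot': array([-1.79897054e+02, -2.40558269e-03,  1.57954693e+02]), 'force': array([ 0.10237777,  0.76008379, -0.20039244]), 'torque': array([ 0.00954631, -0.04056481, -0.01067918]), 'gripper_force': 0.0, 'gripper_width': 91.41639655832589}
scene {'fovy': 57.12985021860496, 'cx': 277.49810075923375, 'cy': 212.86235875672088, 'eye': array([1028.82961205,  221.70034789, 1018.87107166]), 'attitude': array([ 30.23364087,  -0.62085792, 115.50418736])}
top {'fovy': 44.93831096161914, 'cx': 285.037349155198, 'cy': 205.2970031896823, 'eye': array([ 405.98559451,  -23.52345229, 1221.20843663]), 'attitude': array([  7.71629597,   1.50215887, -91.22533216])}
wrist {'fovy': 65.70646984690485, 'cx': 274.48296841804466, 'cy': 211.22838528766124, 'eye': array([151.43883212, 559.2663301 , 384.96638032]), 'attitude': array([-14.10355683,   0.08595762,  67.90657953])}
```

View pics/scene0.png

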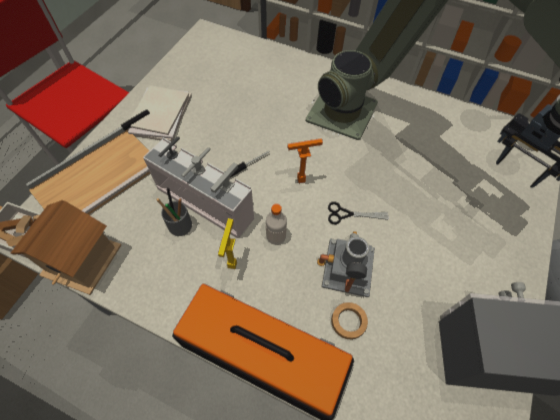

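View pics/top0.png

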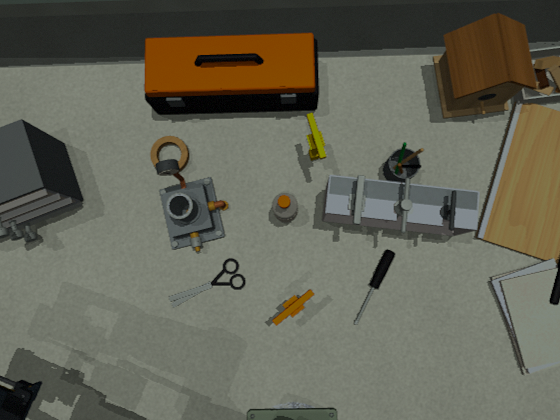

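The two views show three keys in the rack: top-view bars near (357,200), (405,205) and (449,210). The left one is light and looks flat-sided, the middle one has a round hub, and the right one is dark. The orange key (292,307) and yellow key (316,138) are look-alikes standing on the table. The air point tube is at (181,207). I'll confirm which key in an enlarged crop.

```bash
cat >> h.py <<'E'
def ray(f,u,v,fish=False):
    H=f['image'].shape[0]; fl=H/2/np.tan(np.radians(f['fovy'])/2)
    x,y=(u-f['cx'])/fl,(v-f['cy'])/fl
    if fish:
        r=np.hypot(x,y); s=np.sin(r)/max(r,1e-9); d=np.array([x*s,-y*s,-np.cos(r)])
    else: d=np.array([x,-y,-1.])
    return np.array(f['eye']),att(f)@(d/np.linalg.norm(d))
def onz(f,u,v,z,fish=False):
    o,d=ray(f,u,v,fish); return o+d*(z-o[2])/d[2]
def proj(f,p,fish=False):
    H=f['image'].shape[0]; fl=H/2/np.tan(np.radians(f['fovy'])/2)
    c=att(f).T@(np.array(p,float)-f['eye']); 
    k=np.array([c[0],-c[1]])
    if fish:
        rr=np.hypot(*k); th=np.arctan2(rr,-c[2]); k=k/max(rr,1e-9)*th
    else: k=k/-c[2]
    return k*fl+[f['cx'],f['cy']]
E
python3 - <<'E'
from h import *
t=cv2.imread('pics/top0.png');s=cv2.imread('pics/scene0.png')
a=cv2.resize(t[165:245,315:490],(800,366),interpolation=cv2.INTER_CUBIC)
b=cv2.resize(s[130:235,140:260],(268,234),interpolation=cv2.INTER_CUBIC)
c=cv2.resize(t[165:255,155:235],(208,234),interpolation=cv2.INTER_CUBIC)
o=np.zeros((600,800,3),np.uint8);o[:366]=a;o[366:,:268]=b;o[366:,280:488]=c
cv2.imwrite('pics/crop1.png',o)
f=grab('top')
for n,(u,v),z in [('tube',(181,207),140),('keyL',(357,200),218),('keyM',(405,205),218),('keyR',(449,210),218),('bottle',(284,201),165),('shelfFL',(323,226),160)]:
    print(n,onz(f,u,v,z).round(0))
E
```

```text
tube [555. 227. 140.]
keyL [ 550. -144.  218.]
keyM [ 537. -238.  218.]
keyR [ 525. -324.  218.]
bottle [559.   3. 165.]
shelfFL [505. -77. 160.]
```

View pics/crop1.png

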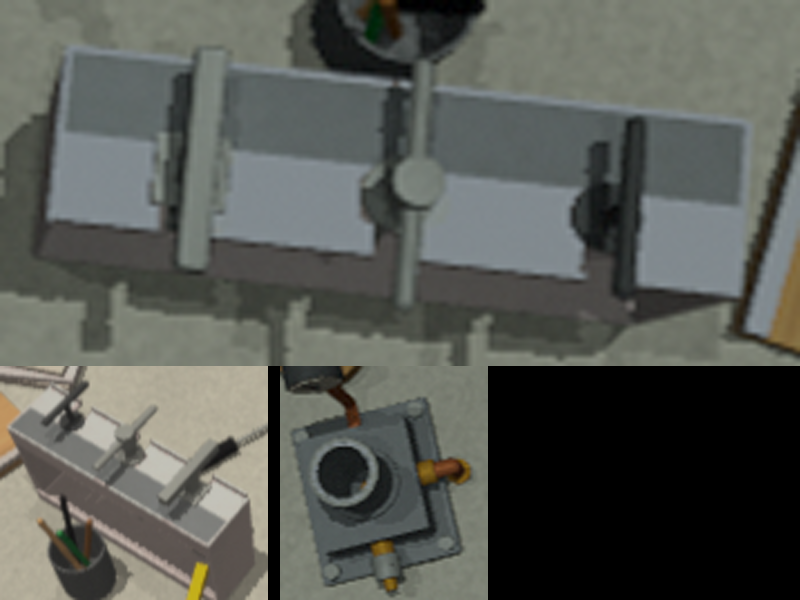

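The crop's left key (top px 357,200) is the valve key: flat-sided bar, square collar, bare steel. The middle one (405,205) has a round hub and fat socket and the right one (449,210) is dark and slim, so neither fits. I'll first look down the tube with the wrist camera, then go to the key.

```bash
cat >> h.py <<'E'
import json
def down(yaw): return R.from_euler('xyz',[180,0,yaw],degrees=True)
def rel(p0,y0,p1,y1):
    "shift (m) and turn (deg) in the tool frame of commanded pose p0,y0"
    d=down(y0).inv().apply(np.array(p1,float)-p0)/1000
    return d.round(4), (-((y1-y0+180)%360-180))
E
python3 - <<'E'
from h import *
f=grab('top')
A=onz(f,357.4,223.6,206);B=onz(f,361.2,175.9,206);print(A,B,(A+B)/2,np.linalg.norm(A-B),np.degrees(np.arctan2(*(B-A)[1::-1])))
w=grab('wrist');s=env.state()
T=R.from_euler('xyz',s['ee_rot'],degrees=True)
print('cam in tool',T.inv().apply(np.array(w['eye'])-s['ee_pos']), 'axis',T.inv().apply(att(w)@[0,0,-1]))
# air foot edges: side outlet / front outlet tips
print(onz(f,196,250,45),onz(f,226,205,45),onz(f,181,207,140))
print(rel([215.84,532.97,213.98],157.95,[555,157,213.98],90))
E
```

```text
[ 503.5631817  -143.86539249  206.        ] [ 600.37195072 -155.46262514  206.        ] [ 551.96756621 -149.66400881  206.        ] 97.50094135002068 -6.831209497716124
cam in tool [  69.55624651    0.37068554 -171.65278953] axis [-2.43698774e-01 -3.13524457e-04  9.69850921e-01]
[466.48631473 212.85482731  45.        ] [570.19131815 142.38786809  45.        ] [555.00152857 226.53013212 140.        ]
(array([-0.4555, -0.2211, -0.    ]), 67.94999999999999)
```

Call:
send_rows(
  targets="-0.03 -0.015 0 0 0 5;-0.07 -0.034 0 0 0 11;-0.11 -0.053 0 0 0 17;-0.15 -0.073 0 0 0 23;-0.185 -0.09 0 0 0 29;-0.22 -0.107 0 0 0 35;-0.255 -0.124 0 0 0 41;-0.29 -0.141 0 0 0 47;-0.325 -0.158 0 0 0 53;-0.36 -0.175 0 0 0 59;-0.39 -0.19 0 0 0 65;-0.42 -0.204 0 0 0 68",
)

```text
invalid input at $.targets[0]: expected 7 numbers
```

Call:
send_rows(
  targets="-0.03 -0.015 0 0 0 5 100;-0.07 -0.034 0 0 0 11 100;-0.11 -0.053 0 0 0 17 100;-0.15 -0.073 0 0 0 23 100;-0.185 -0.09 0 0 0 29 100;-0.22 -0.107 0 0 0 35 100;-0.255 -0.124 0 0 0 41 100;-0.29 -0.141 0 0 0 47 100;-0.325 -0.158 0 0 0 53 100;-0.36 -0.175 0 0 0 59 100;-0.39 -0.19 0 0 0 65 100;-0.42 -0.204 0 0 0 68 100",
)

```text
time_s: 1.3
ee_pos: [529.6, 184.4, 214.0]
ee_rot: [180.0, -0.0, 89.7]
force: [-0.6, 0.3, -0.0]
gripper_width: 91.2
gripper_force: 0.0
```

Call:
send_rows(
  targets="-0.014 0.013 0 0 0 0 100;-0.027 0.025 0.01 0 0 0 100;-0.027 0.025 0.03 0 0 0 100;-0.027 0.025 0.055 0 0 0 100;-0.027 0.025 0.075 0 0 0 100;-0.027 0.025 0.084 0 0 0 100;-0.027 0.025 0.084 0 0 0 100;-0.027 0.025 0.084 0 0 0 100",
)

```text
time_s: 1.97
ee_pos: [553.8, 159.4, 130.3]
ee_rot: [180.0, -0.0, 90.0]
force: [0.9, 0.2, 0.8]
gripper_width: 91.3
gripper_force: 0.0
```

Run:
```python
from h import *
f=grab('wrist'); im=f['image']
c=proj(f,[555,227,140],True); s=proj(f,[555,227,40],True); print(c,s,f['eye'],f['attitude'])
u,v=map(int,(c+s)/2)
np.save('w1.npy',im); json.dump({k:np.array(x).tolist() for k,x in f.items() if k!='image'},open('w1.json','w'))
cr=im[v-50:v+50,u-65:u+65]; print(u-65,v-50)
g=np.clip((cr/255.)**0.6*255,0,255).astype(np.uint8)
cv2.imwrite('pics/w1.png',cv2.resize(g,(780,600),interpolation=cv2.INTER_CUBIC))
```

```text
[278.51238195 134.49407994] [277.10724246 133.14509708] [553.18374284 228.76100418 302.02100341] [-14.14230466   0.060223    -0.08591373]
212 83
```

View pics/w1.png

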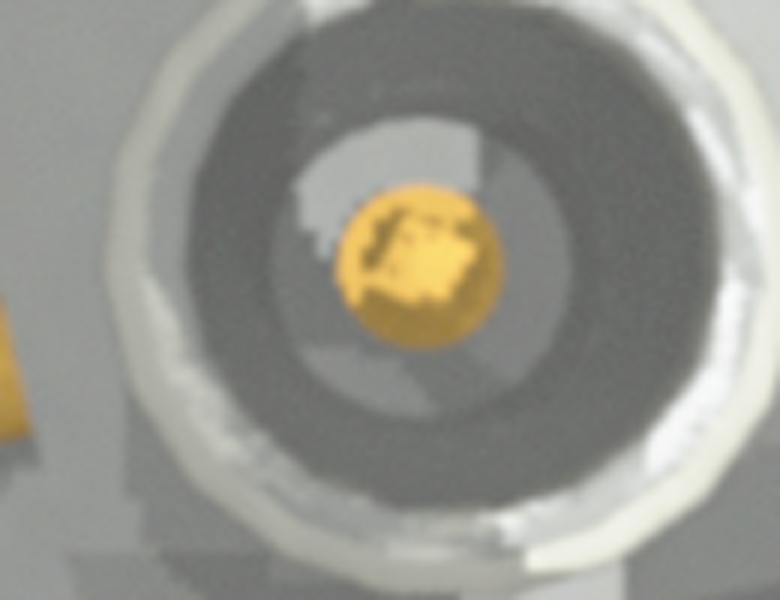

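The view down the tube shows the brass stem at crop (420,262), with its bright square top turned about 25° clockwise in the picture. I'll measure that angle and the tube centre.

Run:
```python
from h import *
im=np.load('w1.npy'); f=json.load(open('w1.json')); f['image']=im
hsv=cv2.cvtColor(im,cv2.COLOR_BGR2HSV)
m=(hsv[...,1]>90)&(hsv[...,0]>10)&(hsv[...,0]<35); m[:, :255]=0; m[:,310:]=0; m[:105]=0; m[150:]=0
ys,xs=np.nonzero(m); print('brass disc',xs.mean(),ys.mean(),len(xs),xs.min(),xs.max(),ys.min(),ys.max())
x0,y0=xs.min(),ys.min()
V=hsv[...,2]; print(V[y0:ys.max()+1,x0:xs.max()+1])
print('disc centre world z=40/25',onz(f,xs.mean(),ys.mean(),30,True))
# tube mouth outer rim
g=cv2.GaussianBlur(cv2.cvtColor(im,cv2.COLOR_BGR2GRAY),(0,0),1)
for z in (140,): print('rim from crop', [onz(f,212+u/6,83+v/6,z,True).round(1) for u,v in [(190,265),(720,265),(455,0),(455,510)]])
up=cv2.resize(V[y0-1:ys.max()+2,x0-1:xs.max()+2],None,fx=8,fy=8,interpolation=cv2.INTER_CUBIC)
for t in (190,200,210,220):
    b=(up>t).astype(np.uint8); cs,_=cv2.findContours(b,cv2.RETR_EXTERNAL,cv2.CHAIN_APPROX_NONE); 
    c=max(cs,key=cv2.contourArea); print(t,cv2.minAreaRect(c))
```

```text
brass disc 281.60967741935485 126.94354838709677 620 268 295 114 140
[[141 139 141 140 141 137 131 139 160 177 190 204 214 219 220 212 206 196
  185 170 148 131 119 103  86  85  89  86]
 [141 142 138 136 137 137 151 174 196 213 224 229 231 232 231 230 226 225
  224 209 183 154 117  90  83  87  88  90]
 [141 141 136 124 131 163 195 215 222 222 225 227 228 233 232 230 229 230
  229 228 223 198 154 104  82  84  87  87]
 [142 141 132 126 157 200 225 230 221 197 187 195 212 226 231 229 229 230
  230 231 233 230 190 134  95  87  86  85]
 [140 134 139 163 198 224 224 220 200 158 147 168 197 220 221 220 221 225
  228 228 229 228 198 147 113  96  88  87]
 [135 124 156 200 227 225 195 172 156 132 145 192 219 220 205 191 185 204
  222 214 196 190 173 145 125 110  93  87]
 [131 135 184 224 233 219 165 125 120 127 171 221 234 232 223 204 189 200
  217 198 158 144 141 136 132 124 107  90]
 [137 163 210 231 234 218 156 111 112 139 185 220 231 239 239 228 221 226
  227 200 151 130 131 133 135 133 118  96]
 [145 191 228 234 233 215 154 109 118 160 199 203 217 235 240 230 232 241
  241 225 188 159 142
[... 1967 characters left out ...]

  109 107 101  96  85  80  83  85  86  86]
 [ 80  80  80  79  74  71  71  74  84  85  94 101 103 103 104 104 103 100
   95  89  84  81  80  81  84  87  85  86]]
disc centre world z=40/25 [558.79902979 232.12460369  30.        ]
rim from crop [array([537.8, 230.8, 140. ]), array([581.6, 231. , 140. ]), array([559.6, 252.9, 140. ]), array([559.7, 210.2, 140. ])]
190 ((102.99998474121094, 83.49998474121094), (177.99996948242188, 152.99996948242188), -0.0)
200 ((103.49998474121094, 83.49998474121094), (174.99996948242188, 148.99996948242188), -0.0)
210 ((104.0, 83.0), (146.0, 172.0), 90.0)
220 ((125.94496154785156, 109.9538803100586), (96.73869323730469, 108.68348693847656), 30.499834060668945)
```

Call:
send_rows(
  targets="0.002 0.005 0.015 0 0 0 100;0.002 0.005 0.03 0 0 0 100;0.002 0.005 0.045 0 0 0 100;0.002 0.005 0.045 0 0 0 100;0.002 0.005 0.045 0 0 0 100",
)

```text
time_s: 2.43
ee_pos: [559.0, 161.5, 85.9]
ee_rot: [179.9, -0.0, 90.0]
force: [0.4, -0.1, 0.4]
gripper_width: 91.4
gripper_force: 0.0
```

Run:
```python
from h import *
f=grab('wrist'); im=f['image'].copy()
for _ in range(5): im=im+0.0+0; 
ims=[grab('wrist')['image'].astype(float) for _ in range(4)]; im=np.mean(ims,0)
s=proj(f,[559.2,231.5,40],True); u,v=map(int,s.round()); print(u,v,f['eye'])
cr=im[v-25:v+25,u-33:u+33].astype(np.float32); print(u-33,v-25)
cv2.imwrite('pics/w2.png',cv2.resize(np.clip((cr/255)**.7*255,0,255).astype(np.uint8),(792,600),interpolation=cv2.INTER_CUBIC))
g=grab('wrist'); np.save('w2.npy',im); json.dump({k:np.array(x).tolist() for k,x in f.items() if k!='image'},open('w2.json','w'))
```

```text
276 130 [558.23001701 230.81211043 257.6248796 ]
243 105
```

View pics/w2.png

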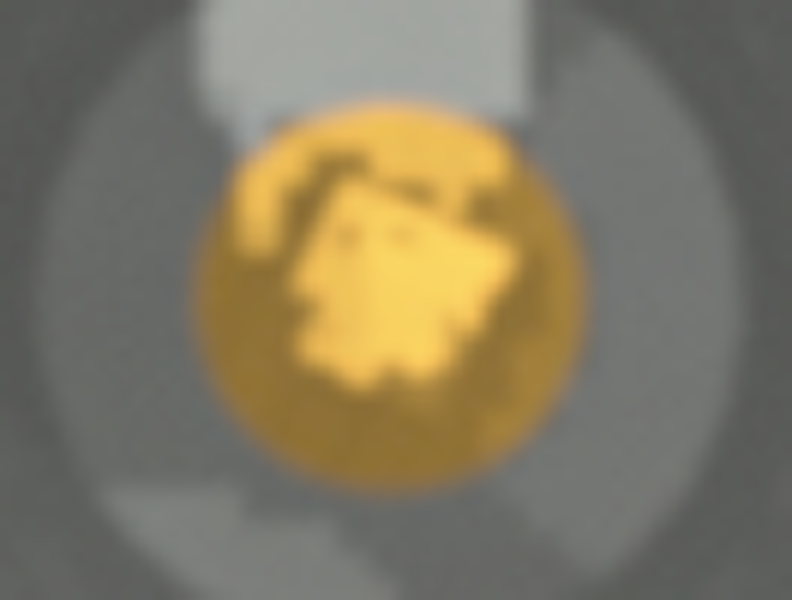

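The stem square is turned about 26° clockwise in the picture (top edge (345,180)-(520,250)), so world yaw is about 64°, or about 0.95 rad on the joint. It sits at about (559,231.6). Next is the key.

Call:
send_rows(
  targets="0 0 -0.03 0 0 0 100;0 0 -0.07 0 0 0 100;0 0 -0.11 0 0 0 100;0 0 -0.145 0 0 0 100;-0.02 0 -0.165 0 0 -6 100;-0.055 -0.001 -0.17 0 0 -13 100;-0.09 -0.002 -0.17 0 0 -20 100;-0.125 -0.003 -0.17 0 0 -27 100;-0.16 -0.004 -0.17 0 0 -34 100;-0.195 -0.005 -0.17 0 0 -41 100;-0.225 -0.006 -0.17 0 0 -48 100;-0.25 -0.007 -0.17 0 0 -54 100",
)

```text
time_s: 3.73
ee_pos: [551.0, -91.2, 255.5]
ee_rot: [180.0, 0.1, 144.2]
force: [-0.3, 0.1, 0.4]
gripper_width: 91.2
gripper_force: 0.0
```

```bash
python3 -c "
from h import *
s=env.state();p=s['ee_pos'];y=s['ee_rot'][2];print(p,y,rel(p,y,[552,-150,p[2]],173.2))"
```

```text
[550.96306871 -91.15805641 255.54051229] 144.2205341259547 (array([-0.0352, -0.0471, -0.    ]), np.float64(-28.979465874045275))
```

Call:
send_rows(
  targets="-0.012 -0.016 0 0 0 -7 100;-0.024 -0.032 0 0 0 -14 100;-0.035 -0.047 0 0 0 -21 100;-0.035 -0.047 0 0 0 -29 100;-0.035 -0.047 0 0 0 -29 100;-0.035 -0.047 0 0 0 -29 100",
)

```text
time_s: 4.23
ee_pos: [551.9, -147.4, 255.2]
ee_rot: [180.0, 0.0, 172.8]
force: [-0.7, 0.2, -0.2]
gripper_width: 91.3
gripper_force: 0.0
```

Run:
```python
from h import *
f=grab('wrist'); im=f['image']; s=env.state(); print(s['ee_pos'],s['ee_rot'])
for n,p in dict(bar=[552,-150,206],front=[503,-144,206],back=[601,-155,206]).items(): print(n,proj(f,p,True).round(0))
u,v=map(int,proj(f,[552,-150,206],True)); print(u-133,v-100)
np.save('k1.npy',im); json.dump({k:np.array(x).tolist() for k,x in f.items() if k!='image'},open('k1.json','w'))
cr=im[max(v-100,0):v+100,u-133:u+133]
cv2.imwrite('pics/k1.png',cv2.resize(cr,None,fx=3,fy=3,interpolation=cv2.INTER_CUBIC))
```

```text
[ 551.91957183 -147.08196515  255.18540123] [1.79982645e+02 1.91316350e-02 1.72805668e+02]
bar [270. 231.]
front [269. 161.]
back [272. 292.]
136 130
```

View pics/k1.png

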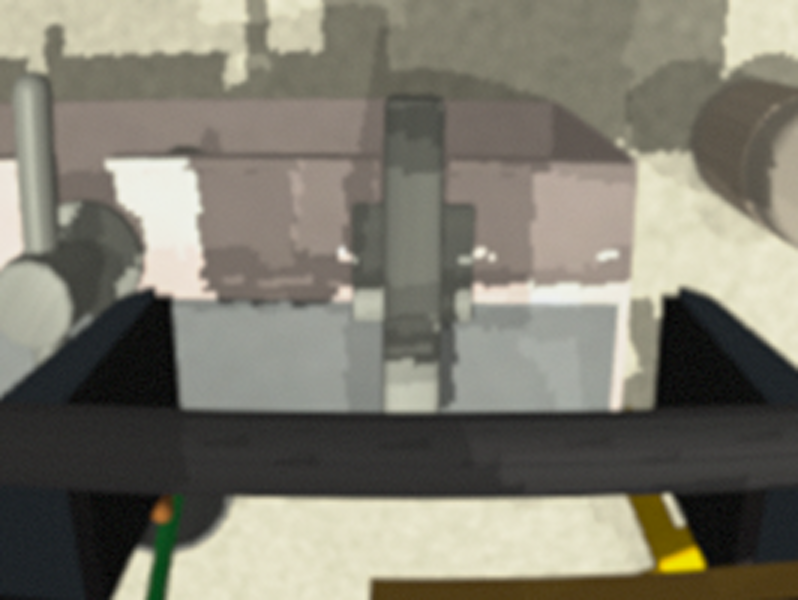

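The wrist view shows the valve key's flat bar centred at crop column 414, with the square collar at columns 352–474 and rows 205–318. Its neighbours are clear of the open fingers.

Run:
```python
from h import *
f=json.load(open('k1.json')); f['image']=np.load('k1.npy')
P=lambda u,v,z: onz(f,136+u/3,130+v/3,z,True)
a,b=P(415,150,206),P(412,395,206); print('bar line',a.round(1),b.round(1),np.degrees(np.arctan2(*(a-b)[1::-1])))
print('bar w',np.linalg.norm(P(386,200,206)-P(444,200,206)))
c=[P(352,205,164),P(474,205,164),P(354,318,164),P(472,318,164)]
print(np.round(c,1),np.mean(c,0))
print('rack right front corner',P(633,160,168),'front lip left',P(100,155,168))
a,b=P(633,160,168),P(5,155,168);print(np.degrees(np.arctan2(*(b-a)[1::-1])))
```

```text
bar line [ 516.3 -142.3  206. ] [ 576.  -150.7  206. ] 172.04072158137
bar w 13.40766438371788
[[ 535.6 -162.3  164. ]
 [ 539.8 -128.9  164. ]
 [ 568.1 -166.4  164. ]
 [ 572.4 -133.1  164. ]] [ 553.97074924 -147.68108477  164.        ]
rack right front corner [531.84263659 -84.28636303 168.        ] front lip left [ 511.4211048 -229.9195428  168.       ]
-98.07416601628003
```

Call:
send_rows(
  targets="-0.002 0 0.015 0 0 0.8 100;-0.002 0 0.035 0 0 0.8 100;-0.002 0 0.055 0 0 0.8 100;-0.002 0 0.07 0 0 0.8 100;-0.002 0 0.0755 0 0 0.8 100;-0.002 0 0.0755 0 0 0.8 100",
  grip_force=40,
)

```text
time_s: 4.78
ee_pos: [553.2, -146.8, 178.2]
ee_rot: [180.0, -0.2, 172.1]
force: [-0.3, -0.7, 1.0]
gripper_width: 91.6
gripper_force: 0.0
```

Call:
send_rows(
  targets="0 0 0 0 0 0 60;0 0 0 0 0 0 40;0 0 0 0 0 0 25;0 0 0 0 0 0 10;0 0 0 0 0 0 5;0 0 0 0 0 0 5;0 0 0 0 0 0 5;0 0 0 0 0 0 5;0 0 0 0 0 0 5",
  grip_force=40,
)

```text
time_s: 5.53
ee_pos: [554.0, -147.6, 179.4]
ee_rot: [180.0, 0.0, 172.1]
force: [0.9, 1.2, 0.2]
gripper_width: 34.2
gripper_force: 0.0
```

Call:
send_rows(
  targets="0 0 0 0 0 0 5;0 0 0 0 0 0 5;0 0 0 0 0 0 5;0 0 0 0 0 0 5;0 0 0 0 0 0 5;0 0 0 0 0 0 5;0 0 0 0 0 0 5;0 0 0 0 0 0 5",
  grip_force=55,
)

```text
time_s: 6.2
ee_pos: [553.9, -148.1, 179.5]
ee_rot: [-180.0, 0.0, 172.2]
force: [-0.1, -2.6, -0.1]
gripper_width: 13.7
gripper_force: 55.0
```

Call:
send_rows(
  targets="0 0 -0.003 0 0 0 5;0 0 -0.006 0 0 0 5;0 0 -0.01 0 0 0 5;0 0 -0.014 0 0 0 5;0 0 -0.0145 0 0 0 5;0 0 -0.0145 0 0 0 5;0 0 -0.0145 0 0 0 5",
)

```text
time_s: 6.78
ee_pos: [553.9, -147.5, 193.9]
ee_rot: [180.0, -0.0, 172.2]
force: [-1.5, 0.4, -4.2]
gripper_width: 13.6
gripper_force: 55.0
```

Call:
send_rows(
  targets="0.006 0 0 0 0 0 5;0.014 0 0 0 0 0 5;0.024 0 0 0 0 0 5;0.034 0 0 0 0 0 5;0.044 0 0 0 0 0 5;0.054 0 0 0 0 0 5;0.064 0 0 0 0 0 5;0.076 0 0 0 0 0 5;0.088 0 0 0 0 0 5;0.098 0 0 0 0 0 5;0.1 0 0 0 0 0 5;0.1 0 0 0 0 0 5",
)

```text
time_s: 7.78
ee_pos: [454.2, -133.9, 194.2]
ee_rot: [180.0, 0.0, 172.1]
force: [0.0, -0.6, -4.1]
gripper_width: 13.8
gripper_force: 55.0
```

```bash
python3 -c "
from h import *
s=env.state();p=s['ee_pos'];y=s['ee_rot'][2];print(p,y,rel(p,y,[558.9,231.6,330],154))"
```

```text
[ 454.20811548 -133.90197509  194.15231632] 172.13578750328531 (array([-0.0537,  0.3764, -0.1358]), np.float64(18.135787503285314))
```

Call:
send_rows(
  targets="0 0 -0.02 0 0 0 5;0 0 -0.05 0 0 0 5;0 0 -0.085 0 0 0 5;0 0 -0.115 0 0 0 5;0 0.01 -0.135 0 0 1 5;-0.004 0.03 -0.136 0 0 3 5;-0.008 0.06 -0.136 0 0 6 5;-0.014 0.095 -0.136 0 0 9 5;-0.019 0.13 -0.136 0 0 12 5;-0.024 0.165 -0.136 0 0 15 5;-0.028 0.2 -0.136 0 0 18 5;-0.034 0.235 -0.136 0 0 18 5",
)

```text
time_s: 8.78
ee_pos: [521.3, 96.1, 330.0]
ee_rot: [180.0, 0.0, 154.1]
force: [0.7, -0.5, -3.8]
gripper_width: 13.5
gripper_force: 55.0
```

```bash
python3 -c "
from h import *
s=env.state();p=s['ee_pos'];y=s['ee_rot'][2];print(p,y,rel(p,y,[558.9,231.6,330],154))"
```

```text
[521.31691582  96.14557656 330.00776284] 154.0654343571069 (array([0.0254, 0.1383, 0.    ]), np.float64(0.06543435710690915))
```

Call:
send_rows(
  targets="0.005 0.03 0 0 0 0 5;0.011 0.06 0 0 0 0 5;0.017 0.09 0 0 0 0 5;0.022 0.12 0 0 0 0 5;0.026 0.139 0 0 0 0 5;0.026 0.139 0 0 0 0 5;0.026 0.139 0 0 0 0 5;0.026 0.139 0 0 0 0 5",
)

```text
time_s: 9.45
ee_pos: [558.0, 230.2, 329.6]
ee_rot: [-179.9, 0.0, 154.2]
force: [-0.0, -0.3, -4.1]
gripper_width: 13.8
gripper_force: 55.0
```

Run:
```python
from h import *
f=grab('wrist'); im=f['image']; s=env.state(); print(s['ee_pos'],s['ee_rot'])
tip=s['ee_pos']-[0,0,157.5]
print('tip',proj(f,tip,True),'mouth',proj(f,[558.9,231.6,140],True),'eye',f['eye'])
np.save('t1.npy',im); json.dump({k:np.array(x).tolist() for k,x in f.items() if k!='image'},open('t1.json','w'))
u,v=map(int,proj(f,tip,True)); print(u-80,v-60)
t=grab('top')['image'];sc=grab('scene')['image']
a=cv2.resize(im[v-60:v+60,u-80:u+80],(480,360),interpolation=cv2.INTER_CUBIC)
ft=grab('top'); uu,vv=map(int,proj(ft,[558.9,231.6,150],False)); b=cv2.resize(ft['image'][vv-40:vv+40,uu-40:uu+40],(240,240)); print('top',uu-40,vv-40)
fs=grab('scene'); u2,v2=map(int,proj(fs,[558.9,231.6,150],False)); c=cv2.resize(fs['image'][v2-40:v2+40,u2-53:u2+53],(318,240)); print('scene',u2-53,v2-40)
o=np.zeros((600,800,3),np.uint8);o[:360,:480]=a;o[360:,:240]=b;o[360:,240:558]=c
cv2.imwrite('pics/t1.png',o)
```

```text
[557.94342123 229.85007823 329.86096482] [-1.79969639e+02  6.72149648e-03  1.54115094e+02]
tip [273.99849692 199.04594276] mouth [275.82836417 193.20452946] eye [495.61658563 261.00757589 501.34228489]
193 139
top 137 164
scene 305 203
```

View pics/t1.png

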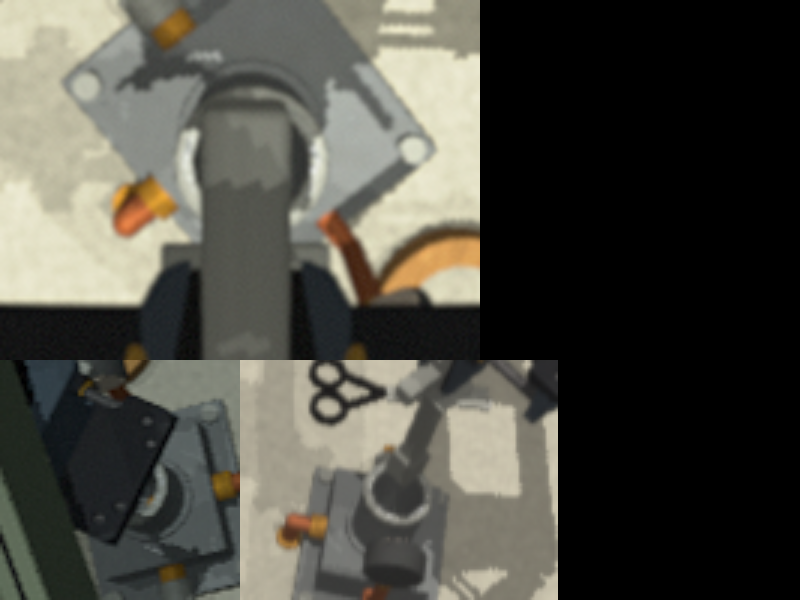

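The bar is centred at crop column 248, against 252 for the tube rim, so a 2 mm sideways correction is needed, which agrees with the pose reading. I'll descend after that.

Call:
send_rows(
  targets="0 0.0018 0 0 0 0 5;0 0.0018 0.01 0 0 0 5;0 0.0018 0.025 0 0 0 5;0 0.0018 0.04 0 0 0 5;0 0.0018 0.055 0 0 0 5;0 0.0018 0.07 0 0 0 5;0 0.0018 0.085 0 0 0 5;0 0.0018 0.1 0 0 0 5;0 0.0018 0.115 0 0 0 5;0 0.0018 0.122 0 0 0 5;0 0.0018 0.122 0 0 0 5;0 0.0018 0.122 0 0 0 5",
)

```text
time_s: 10.7
ee_pos: [558.6, 232.2, 207.8]
ee_rot: [-180.0, -0.0, 154.1]
force: [-0.1, 0.3, -3.3]
gripper_width: 13.4
gripper_force: 55.0
```

Call:
send_rows(
  targets="0 0 0.004 0 0 0 5;0 0 0.008 0 0 0 5;0 0 0.011 0 0 0 5;0 0 0.014 0 0 0 5;0 0 0.016 0 0 0 5;0 0 0.016 0 0 0 5",
)

```text
time_s: 11.2
ee_pos: [558.5, 232.2, 191.5]
ee_rot: [-180.0, -0.0, 154.2]
force: [-0.2, 0.1, -3.9]
gripper_width: 13.7
gripper_force: 55.0
```

Call:
send_rows(
  targets="0 0 0.003 0 0 0 5;0 0 0.006 0 0 0 5;0 0 0.008 0 0 0 5;0 0 0.01 0 0 0 5;0 0 0.01 0 0 0 5;0 0 0.01 0 0 0 5",
)

```text
time_s: 11.7
ee_pos: [558.6, 232.2, 181.8]
ee_rot: [-180.0, -0.0, 154.2]
force: [0.6, -1.1, -4.6]
gripper_width: 13.9
gripper_force: 55.0
```

Call:
send_rows(
  targets="0 0 0.002 0 0 0 5;0 0 0.004 0 0 0 5;0 0 0.005 0 0 0 5;0 0 0.006 0 0 0 5;0 0 0.006 0 0 0 5;0 0 0.006 0 0 0 5",
)

```text
time_s: 12.2
ee_pos: [558.6, 232.2, 175.9]
ee_rot: [-180.0, -0.0, 154.2]
force: [0.3, -0.1, -4.1]
gripper_width: 14.0
gripper_force: 55.0
```

Call:
send_rows(
  targets="0 0 0.0005 0 0 0 5;0 0 0.001 0 0 0 5;0 0 0.0015 0 0 0 5;0 0 0.0015 0 0 0 5",
)

```text
time_s: 12.53
ee_pos: [558.8, 232.3, 175.3]
ee_rot: [180.0, 0.0, 154.2]
force: [-1.5, -0.6, 1.8]
gripper_width: 13.7
gripper_force: 55.0
```

Call:
send_rows(
  targets="0 0 0 0 0 4 5;0 0 0 0 0 8 5;0 0 0 0 0 12 5;0 0 0 0 0 16 5;0 0 0 0 0 20 5;0 0 0 0 0 24 5;0 0 0 0 0 28 5;0 0 0 0 0 32 5;0 0 0 0 0 36 5;0 0 0 0 0 40 5;0 0 0 0 0 44 5;0 0 0 0 0 46 5",
)

```text
time_s: 13.53
ee_pos: [559.6, 232.4, 175.3]
ee_rot: [179.8, 0.0, 108.0]
force: [0.0, -0.3, -0.5]
gripper_width: 13.6
gripper_force: 55.0
```

```bash
python3 -c "
from h import *
s=env.state();print(s['ee_pos'],s['ee_rot'],s['force'],s['torque'],s['qpos'])"
```

```text
[559.62705358 232.43706353 175.32839214] [1.79826091e+02 1.52303771e-02 1.08023011e+02] [ 0.00651074 -0.2705786  -0.47389208] [-0.15948972 -0.13430762  0.17765587] [ 2.14820378e+01  2.24595889e+01  8.90321116e+01 -2.76482844e-02
  6.83356289e+01  3.46917172e+00]
```

Call:
send_rows(
  targets="0 0 0 0 0 2 5;0 0 0 0 0 4 5;0 0 0 0 0 6 5;0 0 0 0 0 8 5;0 0 0 0 0 10 5;0 0 0 0 0 12 5;0 0 0 0 0 12 5",
)

```text
time_s: 14.12
ee_pos: [559.7, 232.4, 175.3]
ee_rot: [179.8, -0.0, 96.2]
force: [0.2, -0.4, 1.0]
gripper_width: 13.6
gripper_force: 55.0
```

```bash
python3 -c "
from h import *
s=env.state();print(s['ee_rot'],s['force'],s['torque'])"
```

```text
[ 1.79816531e+02 -1.99178278e-02  9.61505857e+01] [ 0.19905284 -0.39277583  1.02988295] [-0.18019697 -0.25266557  0.11590775]
```

Call:
send_rows(
  targets="0 0 0 0 0 1 5;0 0 0 0 0 2 5;0 0 0 0 0 3 5;0 0 0 0 0 4 5;0 0 0 0 0 5 5;0 0 0 0 0 6 5;0 0 0 0 0 6 5",
)

```text
time_s: 14.7
ee_pos: [559.5, 232.4, 175.3]
ee_rot: [179.9, -0.0, 90.1]
force: [1.8, -0.1, 6.2]
gripper_width: 13.8
gripper_force: 55.0
```

```bash
python3 -c "
from h import *
s=env.state();print(s['ee_rot'],s['force'],s['torque'])"
```

```text
[ 1.79854386e+02 -4.26238692e-02  9.00957538e+01] [ 1.79928736 -0.07508156  6.21582894] [-0.19727611 -0.79857452  0.15072955]
```

Call:
send_rows(
  targets="0 0 0 0 0 1 5;0 0 0 0 0 2 5;0 0 0 0 0 3 5;0 0 0 0 0 4 5;0 0 0 0 0 4 5",
)

```text
time_s: 15.12
ee_pos: [559.5, 232.4, 175.2]
ee_rot: [179.9, -0.0, 86.1]
force: [3.4, 0.4, 5.5]
gripper_width: 13.6
gripper_force: 55.0
```

```bash
python3 -c "
from h import *
s=env.state();print(s['ee_rot'],s['force'],s['torque'])"
```

```text
[ 1.79851742e+02 -4.57284862e-02  8.61393246e+01] [3.43187844 0.38555116 5.45875148] [-0.19984027 -0.81230285  0.36461292]
```

Call:
send_rows(
  targets="0 0 0 0 0 1 5;0 0 0 0 0 2 5;0 0 0 0 0 3 5;0 0 0 0 0 3 5;0 0 0 0 0 3 5",
)

```text
time_s: 15.53
ee_pos: [559.6, 232.4, 175.2]
ee_rot: [179.9, -0.0, 83.2]
force: [2.8, 0.3, 5.3]
gripper_width: 13.7
gripper_force: 55.1
```

```bash
python3 -c "
from h import *
s=env.state();print(s['ee_rot'],s['force'],s['torque'])"
```

```text
[ 1.79851430e+02 -4.92481844e-02  8.31797724e+01] [2.76206225 0.27567169 5.25424848] [-0.2077754  -0.8727378   0.40702624]
```

Call:
send_rows(
  targets="0 0 0 0 0 1 5;0 0 0 0 0 2 5;0 0 0 0 0 3 5;0 0 0 0 0 4 5;0 0 0 0 0 4 5",
  grip_force=60,
)

```text
time_s: 15.95
ee_pos: [559.6, 232.4, 175.2]
ee_rot: [179.8, -0.1, 79.2]
force: [3.0, -1.3, 5.2]
gripper_width: 13.8
gripper_force: 60.1
```

Run:
```python
from h import *
s=env.state();print(s['ee_pos'],s['ee_rot'],s['force'],s['torque'])
f=grab('wrist'); cv2.imwrite('pics/v1.png',f['image'])
```

```text
[559.60966765 232.40293288 175.24416363] [ 1.79844339e+02 -5.80982871e-02  7.91637103e+01] [ 3.01338076 -1.29835129  5.18776289] [-0.19860037 -0.91373522  0.49941621]
```

View pics/v1.png

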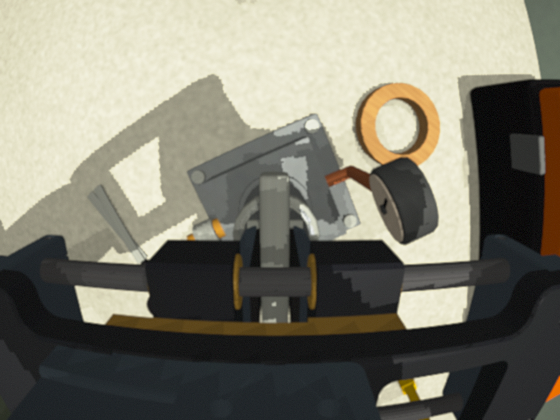

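The view shows the key still down the tube, bar from (275,175) to (275,320), with foot bolts at (197,177), (312,124) and (350,220). I'll measure the bar and the foot directions properly.

Run:
```python
from h import *
f=grab('wrist'); im=f['image']; hsv=cv2.cvtColor(im,cv2.COLOR_BGR2HSV)
g=cv2.cvtColor(im,cv2.COLOR_BGR2GRAY).astype(float)
for v in range(180,240,10): print(v,g[v,252:298].astype(int))
ang=lambda a,b: np.degrees(np.arctan2(*(b-a)[1::-1]))
P=lambda u,v,z: onz(f,u,v,z,True)
a,b,c=P(197,177,14),P(312,124,14),P(350,220,14)
print(a,b,c,'foot angs',ang(a,b),ang(b,c),np.linalg.norm(a-b),np.linalg.norm(b-c))
w=json.load(open('w1.json'))
```

```text
180 [ 86  84  83  85  88  93  94  96 109 117 125 130 130 131 131 133 133 134
 133 133 131 130 131 129 132 132 132 133 131 130 129 129 127 129 145 167
 151 130 144 159 163 160 150 137 129 140]
190 [ 68  63  60  63  63  63  68  81 103 113 118 122 117 114 117 118 118 119
 115 113 111 111 114 112 117 127 131 132 131 130 127 123 124 120 112 102
  93  80  67  63  66  65  64  64  64  70]
200 [ 91 101 108 109 100  95  90  87  93 102 106 109 111 111 114 113 114 114
 114 113 112 113 113 114 114 115 114 114 115 114 113 114 114 114 109 103
  98  98 115 122 125 125 124 122 122 118]
210 [116 106 106 107 103  90  74  76  90 101 106 109 110 112 113 113 115 115
 114 113 114 113 114 113 114 115 115 116 115 115 115 114 112 113 109 103
  95  81  69  64  63  65  69  79  92 106]
220 [ 90  90  93  91  88  80  77  81  90 101 106 109 110 112 111 114 114 116
 115 113 115 114 113 114 115 117 116 114 115 116 114 115 113 113 109 105
  94  86  90  91  92  93  92  91  92  92]
230 [ 42  44  44  39  32  22  24  50  82  99 105 108 113 111 113 112 115 116
 115 115 115 114 113 114 115 116 117 117 117 116 114 114 113 112 109 103
  90  61  29  15  18  32  37  42  43  43]
[483.04104573 270.06017077  14.        ] [610.76565827 300.83979386  14.        ] [634.59370338 193.1616771   14.        ] foot angs 13.549044706329479 -77.52212420179774 131.3809797753047 110.28305654780013
```

Call:
send_rows(
  targets="0 0 0 0 0 1 5;0 0 0 0 0 2 5;0 0 0 0 0 3 5;0 0 0 0 0 4 5;0 0 0 0 0 4 5",
)

```text
time_s: 16.47
ee_pos: [559.7, 232.4, 175.2]
ee_rot: [179.8, -0.1, 75.1]
force: [2.8, 0.2, 5.0]
gripper_width: 13.9
gripper_force: 60.1
```

```bash
python3 -c "
from h import *
s=env.state();print(s['ee_pos'],s['ee_rot'],s['force'],s['torque'])
g=cv2.cvtColor(grab('wrist')['image'],cv2.COLOR_BGR2GRAY).astype(int)
for v in (190,230): print(g[v,255:266],g[v,284:292])"
```

```text
[559.68572136 232.37368552 175.23550945] [ 1.79845032e+02 -7.57573792e-02  7.51273006e+01] [2.84416283 0.24766125 4.98169944] [-0.20009508 -0.89349061  0.26056825]
[ 63  63  64  63  75  92 102 105 110 110 109] [112 112 110 105  97  81  68  63]
[ 38  29  20  21  46  81  99 104 110 110 111] [112 112 110 105  93  67  36  19]
```

Call:
send_rows(
  targets="0 0 0 0 0 1 5;0 0 0 0 0 2 5;0 0 0 0 0 3 5;0 0 0 0 0 4 5;0 0 0 0 0 4 5",
)

```text
time_s: 16.93
ee_pos: [559.7, 232.3, 175.3]
ee_rot: [179.8, -0.1, 71.2]
force: [2.9, -0.2, 5.8]
gripper_width: 13.5
gripper_force: 60.1
```

```bash
python3 -c "
from h import *
s=env.state();print(s['ee_pos'],s['ee_rot'],s['force'],s['torque'])
g=cv2.cvtColor(grab('wrist')['image'],cv2.COLOR_BGR2GRAY).astype(int)
for v in (190,230): print(g[v,255:266],g[v,284:292])"
```

```text
[559.70556037 232.32472497 175.26284111] [ 1.79834603e+02 -7.03380782e-02  7.11896434e+01] [ 2.85508201 -0.23428041  5.81479826] [-0.28420637 -0.92026008  0.52402428]
[ 61  61  63  68  82  97 104 108 109 110 110] [112 111 107 103  92  79  67  63]
[ 38  30  22  25  52  85  99 106 108 109 111] [113 113 108 102  87  60  29  17]
```

Call:
send_rows(
  targets="0 0 0 0 0 1 5;0 0 0 0 0 2 5;0 0 0 0 0 3 5;0 0 0 0 0 3 5;0 0 0 0 0 3 5",
)

```text
time_s: 17.4
ee_pos: [559.7, 232.3, 175.2]
ee_rot: [179.8, -0.1, 68.2]
force: [2.4, -0.9, 4.9]
gripper_width: 13.9
gripper_force: 60.1
```

```bash
python3 -c "
from h import *
s=env.state();print(s['ee_pos'],s['ee_rot'],s['force'],s['torque'])
g=cv2.cvtColor(grab('wrist')['image'],cv2.COLOR_BGR2GRAY).astype(int)
for v in (190,230): print(g[v,255:266],g[v,284:292])"
```

```text
[559.73812106 232.33177821 175.24361206] [ 1.79846127e+02 -8.92926056e-02  6.81814966e+01] [ 2.37934472 -0.90112749  4.85572949] [-0.1974165  -0.8856593   0.38816035]
[ 61  63  63  67  79  92 103 107 110 110 109] [111 112 108 104  93  81  68  63]
[ 38  28  19  22  49  84  99 105 108 111 111] [114 112 109 103  88  62  32  17]
```

Call:
send_rows(
  targets="0 0 0 0 0 1 5;0 0 0 0 0 2 5;0 0 0 0 0 3 5;0 0 0 0 0 4 5;0 0 0 0 0 4 5;0 0 0 0 0 4 5",
)

```text
time_s: 17.95
ee_pos: [559.6, 232.4, 175.2]
ee_rot: [179.9, -0.1, 64.2]
force: [3.6, -1.2, 6.6]
gripper_width: 13.8
gripper_force: 60.3
```

```bash
python3 -c "
from h import *
s=env.state();print(s['ee_pos'],s['ee_rot'],s['force'],s['torque'])
g=cv2.cvtColor(grab('wrist')['image'],cv2.COLOR_BGR2GRAY).astype(int)
for v in (190,230): print(g[v,255:266],g[v,284:292])"
```

```text
[559.63432166 232.3619927  175.1959024 ] [ 1.79870369e+02 -9.99692659e-02  6.41752300e+01] [ 3.59017231 -1.23940401  6.57564532] [-0.25619454 -0.99246769  0.26955799]
[ 61  63  64  65  79  93 102 106 109 108 110] [112 111 107 101  91  80  67  65]
[ 39  30  18  22  51  81  99 106 107 109 110] [113 111 105 100  86  60  30  13]
```

Call:
send_rows(
  targets="0 0 0 0 0 1 5;0 0 0 0 0 2 5;0 0 0 0 0 3 5;0 0 0 0 0 4 5;0 0 0 0 0 5 5;0 0 0 0 0 6 5;0 0 0 0 0 6 5;0 0 0 0 0 6 5",
)

```text
time_s: 18.67
ee_pos: [559.6, 232.3, 175.1]
ee_rot: [179.9, -0.1, 58.1]
force: [4.1, -1.0, 4.7]
gripper_width: 13.6
gripper_force: 60.0
```

```bash
python3 -c "
from h import *
s=env.state();print(s['ee_pos'],s['ee_rot'],s['force'],s['torque'])
g=cv2.cvtColor(grab('wrist')['image'],cv2.COLOR_BGR2GRAY).astype(int)
for v in (190,230): print(g[v,255:266],g[v,284:292])"
```

```text
[559.64030667 232.27684391 175.13980466] [ 1.79884004e+02 -1.05665002e-01  5.81310582e+01] [ 4.10823321 -1.03188268  4.69264635] [-0.27826476 -1.07839828  0.11494616]
[ 62  61  61  63  88 128 146 152 158 169 183] [107 105 105 100  91  80  67  62]
[ 37  30  19  22  44  77  96 102 106 108 109] [109 109 106 101  89  63  33  20]
```

The key has turned 96° without a clear stop, so I'll back off inside the play, draw it out and look at the stem.

Call:
send_rows(
  targets="0 0 0 0 0 -3 5;0 0 0 0 0 -6 5;0 0 -0.005 0 0 -6 5;0 0 -0.015 0 0 -6 5;0 0 -0.03 0 0 -6 5;0 0 -0.05 0 0 -6 5;0 0 -0.075 0 0 -6 5;0 0 -0.1 0 0 -6 5;0 0 -0.125 0 0 -6 5;0 0 -0.14 0 0 -6 5;0 0 -0.14 0 0 -6 5",
)

```text
time_s: 19.63
ee_pos: [557.8, 232.7, 316.0]
ee_rot: [-179.9, -0.0, 64.1]
force: [0.0, 0.3, -4.1]
gripper_width: 13.3
gripper_force: 60.0
```

Call:
send_rows(
  targets="-0.02 0 0 0 0 0 5;-0.045 0 0 0 0 0 5;-0.068 0 0 0 0 0 5;-0.07 0 0.015 0 0 0 5;-0.07 0 0.04 0 0 0 5;-0.07 0 0.065 0 0 0 5;-0.07 0 0.08 0 0 0 5;-0.07 0 0.08 0 0 0 5;-0.07 0 0.08 0 0 0 5",
)

```text
time_s: 20.38
ee_pos: [525.9, 168.9, 231.7]
ee_rot: [-179.6, 0.3, 64.1]
force: [-0.0, 1.0, -4.4]
gripper_width: 13.8
gripper_force: 60.0
```

Run:
```python
from h import *
f=grab('wrist'); im=np.mean([grab('wrist')['image'].astype(float) for _ in range(4)],0).astype(np.float32)
s=env.state(); print(s['ee_pos'],s['ee_rot'],s['force'],s['torque'],f['eye'])
u,v=map(int,proj(f,[559,231.6,40],True)); print(u,v)
cr=im[v-36:v+36,u-48:u+48]; print(u-48,v-36)
cv2.imwrite('pics/v2.png',cv2.resize(np.clip((cr/255)**.7*255,0,255).astype(np.uint8),(768,576),interpolation=cv2.INTER_CUBIC))
```

```text
[528.51504962 169.47952888 235.48369449] [ 1.79935284e+02 -7.73960858e-02  6.41439412e+01] [ 0.21443338 -0.00532124 -3.12536279] [-0.10727121  0.04325065  0.02068754] [556.58719776 231.62476482 403.17376575]
278 128
230 92
```

View pics/v2.png

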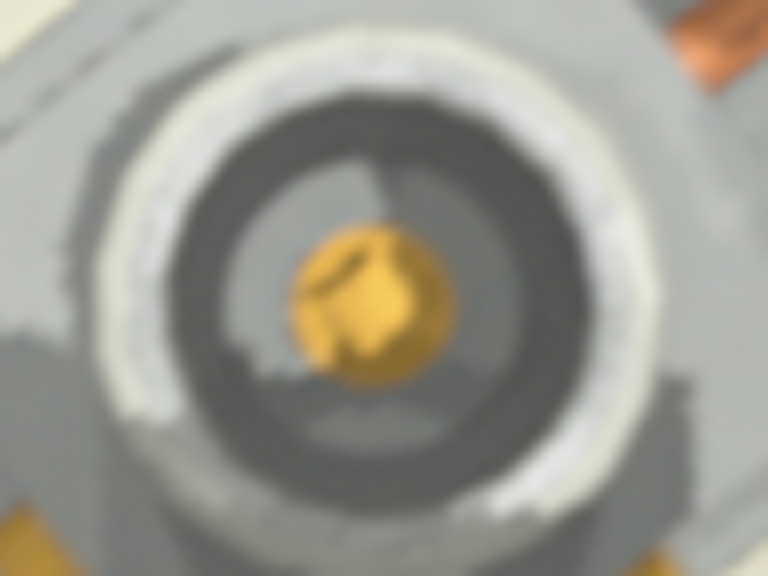

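Run:
```python
from h import *
ims=[grab('wrist') for _ in range(8)]; im=np.mean([x['image'].astype(float) for x in ims],0)
np.set_printoptions(linewidth=200)
print(im[118:143,264:290,2].astype(int))
f=ims[0]; u=230+372/8; v=92+305/8
print(onz(f,u,v,28,True), [onz(f,230+a/8,92+b/8,140,True).round(1) for a,b in [(172,300),(590,300),(380,93),(380,515)]])
g=cv2.cvtColor(im.astype(np.uint8),cv2.COLOR_BGR2GRAY)
for v in (190,230,260): print(g[v,252:298])
```

```text
[[127 130 130 129 129 127 127 127 127 127 127 128 123 107  85  75  77  78  79  79  78  78  78  78  74  69]
 [131 131 130 129 128 128 127 128 129 133 135 133 126 109  85  76  77  78  78  78  78  78  78  78  78  74]
 [131 130 130 129 128 127 131 140 152 163 167 166 160 144 117  94  85  80  78  77  78  77  78  78  78  77]
 [130 130 130 129 128 132 149 173 192 202 205 203 203 195 166 129 104  93  84  78  76  77  77  78  78  78]
 [130 130 129 128 132 152 181 205 213 209 203 208 218 215 187 146 120 111  99  84  77  76  77  78  78  78]
 [129 129 125 127 149 181 208 215 201 173 159 181 209 206 170 132 120 120 114  98  84  77  77  77  78  79]
 [129 126 122 138 176 208 220 209 172 131 124 166 210 212 166 122 113 121 122 112  96  83  78  78  78  78]
 [128 125 131 165 201 216 214 192 155 129 148 196 231 232 196 142 113 116 121 118 107  91  80  77  78  78]
 [128 126 144 183 205 200 184 163 148 158 192 225 238 239 224 176 127 109 112 114 113 101  84  77  76  78]
 [128 129 150 176 177 159 143 150 171 197 220 231 239 239 234 209 152 110 103 109 114 107  88  78  76  76]
 [126 132 155 161 149 134 144 
[... 1549 characters left out ...]
  64  64  64  63  64  60]]
[560.11525517 231.99011273  28.        ] [array([541.3, 241.4, 140. ]), array([579.7, 222.9, 140. ]), array([569.6, 251.3, 140. ]), array([550.7, 212.1, 140. ])]
[ 87  86  86  86  86  86  83  81  85  94  98 101 102 103 113 126 125 116 108 105 103 103 104 104 105 106 106 105 105 105 105 105 105 104 101  95  88  96 121 135 137 137 136 134 133 130]
[ 40  40  40  35  27  19  18  42  74  93  98 101 103 104 105 105 106 106 107 107 106 106 106 106 106 107 107 107 106 107 106 106 106 105 102  96  85  61  32  15  17  27  35  39  39  39]
[16 15 14 15 13 14 13 19 44 68 78 80 81 81 82 82 84 84 84 83 82 83 82 83 83 83 83 84 83 83 82 81 81 81 79 76 65 40 19 12 14 13 15 14 13 14]
```

Reading the stem numerically, its square now lies at about 14° world yaw, which matches the foot's axes at about 13°, so it looks near shut. To make sure it is against the stop, I'll reseat the key at 104° and turn gently clockwise while watching the torque.

Call:
send_rows(
  targets="0 0 -0.02 0 0 0 5;0 0 -0.05 0 0 0 5;0 0 -0.075 0 0 0 5;0.01 0 -0.08 0 0 -5 5;0.03 0 -0.08 0 0 -11 5;0.05 0 -0.08 0 0 -17 5;0.065 0 -0.08 0 0 -23 5;0.07 0 -0.08 0 0 -29 5;0.07 0 -0.08 0 0 -35 5;0.07 0 -0.08 0 0 -40 5;0.07 0 -0.08 0 0 -40 5;0.07 0 -0.08 0 0 -40 5",
)

```text
time_s: 22.03
ee_pos: [558.6, 232.2, 314.3]
ee_rot: [-180.0, -0.0, 104.0]
force: [-0.6, -0.5, -4.7]
gripper_width: 13.6
gripper_force: 60.0
```

```bash
python3 -c "
from h import *
for i in range(2): grab('top')
s=env.state();p=s['ee_pos'];y=s['ee_rot'][2];print(p,y,s['torque'],rel(p,y,[559.2,232.2,208],104))"
```

```text
[558.62645496 232.15084812 314.46928701] 104.04737515378659 [-0.08304747  0.00273481 -0.02116705] (array([-1.000e-04,  6.000e-04,  1.065e-01]), np.float64(0.04737515378658941))
```

Call:
send_rows(
  targets="0 0 0.015 0 0 0 5;0 0 0.035 0 0 0 5;0 0 0.055 0 0 0 5;0 0 0.075 0 0 0 5;0 0 0.095 0 0 0 5;0 0 0.11 0 0 0 5;0 0 0.118 0 0 0 5;0 0 0.123 0 0 0 5;0 0 0.127 0 0 0 5;0 0 0.13 0 0 0 5;0 0 0.132 0 0 0 5;0 0 0.132 0 0 0 5",
)

```text
time_s: 23.13
ee_pos: [558.9, 232.3, 182.7]
ee_rot: [179.9, -0.0, 104.1]
force: [0.6, -0.4, -3.4]
gripper_width: 13.5
gripper_force: 60.0
```

```bash
python3 -c "
from h import *
s=env.state();print(s['ee_pos'],s['ee_rot'],s['force'],s['torque'])"
```

```text
[558.88425381 232.34450259 182.70886031] [ 1.79949247e+02 -1.20794670e-02  1.04143966e+02] [ 0.62783971 -0.44431902 -3.43582894] [-0.04497525 -0.03977571  0.02790467]
```

Call:
send_rows(
  targets="0 0 0.002 0 0 0 5;0 0 0.004 0 0 0 5;0 0 0.006 0 0 0 5;0 0 0.007 0 0 0 5;0 0 0.007 0 0 1 5;0 0 0.007 0 0 2 5;0 0 0.007 0 0 3 5;0 0 0.007 0 0 4 5;0 0 0.007 0 0 4 5;0 0 0.007 0 0 4 5",
)

```text
time_s: 23.97
ee_pos: [558.9, 232.3, 175.5]
ee_rot: [180.0, -0.0, 100.1]
force: [2.0, -0.1, -3.6]
gripper_width: 13.7
gripper_force: 60.0
```

```bash
cat > r.py <<'E'
from h import *
T=[];F=[]
for i in range(4):
    grab('top'); s=env.state(); T.append(s['torque']); F.append(s['force'])
print(s['ee_pos'].round(2),s['ee_rot'].round(2),np.mean(F,0).round(2),np.mean(T,0).round(3),np.std(T,0).round(3),s['effort'][5],s['gripper_width'])
E
python3 r.py
```

```text
[558.84 232.31 175.54] [ 1.7997e+02 -1.0000e-02  1.0015e+02] [ 1.39  0.31 -3.97] [ 0.102 -0.34   0.011] [0.022 0.039 0.016] 0.010063665686175227 14.168638346611298
```

Call:
send_rows(
  targets="0 0 0 0 0 1 5;0 0 0 0 0 2 5;0 0 0 0 0 3 5;0 0 0 0 0 4 5;0 0 0 0 0 4 5",
)

```text
time_s: 24.58
ee_pos: [558.9, 232.2, 175.5]
ee_rot: [180.0, 0.0, 96.1]
force: [1.7, 0.0, -4.6]
gripper_width: 13.7
gripper_force: 60.0
```

```bash
python3 r.py
```

```text
[558.89 232.25 175.56] [179.96  -0.    96.16] [ 2.17  0.7  -4.14] [ 0.014 -0.716  0.007] [0.024 0.017 0.034] 0.02026709436904639 13.781303479341075
```

Call:
send_rows(
  targets="0 0 0 0 0 1 5;0 0 0 0 0 2 5;0 0 0 0 0 3 5;0 0 0 0 0 3 5",
)

```text
time_s: 25.12
ee_pos: [559.0, 232.2, 175.6]
ee_rot: [180.0, 0.0, 93.1]
force: [2.6, -0.1, -4.5]
gripper_width: 13.8
gripper_force: 60.0
```

```bash
python3 r.py
```

```text
[558.91 232.18 175.56] [179.96   0.    93.16] [ 2.93 -0.31 -4.14] [-0.075 -1.009  0.022] [0.015 0.047 0.024] 0.027985507040284574 13.775083221585565
```

Call:
send_rows(
  targets="0 0 0 0 0 1 5;0 0 0 0 0 2 5;0 0 0 0 0 3 5;0 0 0 0 0 3 5",
)

```text
time_s: 25.65
ee_pos: [558.9, 232.2, 175.6]
ee_rot: [180.0, -0.0, 90.1]
force: [4.0, 0.6, -4.2]
gripper_width: 13.7
gripper_force: 60.1
```

```bash
python3 r.py
```

```text
[558.87 232.21 175.55] [179.97  -0.    90.16] [ 3.74 -0.15 -4.31] [-0.171 -1.229  0.083] [0.032 0.022 0.024] 0.12072639539837837 13.74992734501753
```

Call:
send_rows(
  targets="0 0 0 0 0 1 5;0 0 0 0 0 2 5;0 0 0 0 0 3 5;0 0 0 0 0 3 5",
)

```text
time_s: 26.18
ee_pos: [558.8, 232.2, 175.5]
ee_rot: [180.0, -0.0, 87.1]
force: [4.0, -0.1, -3.0]
gripper_width: 13.7
gripper_force: 60.1
```

```bash
python3 r.py
```

```text
[558.82 232.25 175.57] [ 1.7997e+02 -1.0000e-02  8.7160e+01] [ 3.97 -0.07 -3.64] [-0.165 -1.364  0.294] [0.035 0.013 0.002] 0.2683913893997669 13.713631297230549
```

```bash
cat >> r.py <<'E'
g=np.mean([cv2.cvtColor(grab('wrist')['image'],cv2.COLOR_BGR2GRAY).astype(float) for _ in range(3)],0)
L=[];Rr=[];V=range(205,240)
for v in V:
    r=g[v]; d=np.diff(r)
    a=d[254:266].clip(0); b=(-d[280:294]).clip(0)
    L.append((a*np.arange(254,266)).sum()/a.sum()); Rr.append((b*np.arange(280,294)).sum()/b.sum())
print('edge slopes deg',[np.degrees(np.arctan(np.polyfit(V,x,1)[0])).round(2) for x in (L,Rr)],np.mean(L).round(2),np.mean(Rr).round(2))
E
python3 r.py
```

```text
[558.78 232.24 175.54] [ 1.7998e+02 -1.0000e-02  8.7160e+01] [ 4.35 -0.29 -3.45] [-0.175 -1.395  0.248] [0.049 0.012 0.011] 0.2685933653265238 13.705201301539455
edge slopes deg [np.float64(-1.88), np.float64(-0.64)] 259.61 287.26
```

Call:
send_rows(
  targets="0 0 0 0 0 1 5;0 0 0 0 0 2 5;0 0 0 0 0 3 5;0 0 0 0 0 3 5",
)

```text
time_s: 27.07
ee_pos: [558.7, 232.2, 175.5]
ee_rot: [180.0, -0.0, 84.1]
force: [4.3, -0.8, -2.7]
gripper_width: 13.5
gripper_force: 60.1
```

```bash
python3 r.py
```

```text
[558.71 232.23 175.52] [ 1.7999e+02 -1.0000e-02  8.4160e+01] [ 4.74 -0.56 -2.86] [-0.2   -1.444  0.386] [0.021 0.01  0.032] 0.38866535760462284 14.018620480639655
edge slopes deg [np.float64(-2.02), np.float64(0.08)] 259.37 287.3
```

Torque built up from 90° exactly as on the first pass (0.39 N m, well above friction, with no free turning), so the stem was already against its stop and the valve is shut. I'll relax the key into the middle of its play and draw it out.

Call:
send_rows(
  targets="0 0 0 0 0 -5 5;0 0 0 0 0 -10 5;0 0 0 0 0 -15 5;0 0 0 0 0 -15 5;0 0 -0.004 0 0 -15 5;0 0 -0.012 0 0 -15 5;0 0 -0.022 0 0 -15 5;0 0 -0.034 0 0 -15 5;0 0 -0.06 0 0 -15 5;0 0 -0.095 0 0 -15 5;0 0 -0.13 0 0 -15 5;0 0 -0.145 0 0 -15 5",
)

```text
time_s: 28.42
ee_pos: [557.1, 232.8, 325.2]
ee_rot: [180.0, -0.2, 99.0]
force: [0.9, -0.4, -2.9]
gripper_width: 13.4
gripper_force: 60.0
```

```bash
python3 - <<'E'
from h import *
for i in range(4): f=grab('wrist')
s=env.state();p=s['ee_pos'];y=s['ee_rot'][2];print(p,y,s['force'],s['torque'],rel(p,y,[454.5,-133.9,p[2]],172.1))
cv2.imwrite('pics/x1.png',f['image'])
E
sed -i 's/^T=\[\].*/T=[];F=[]/' r.py; python3 r.py
```

```text
[556.68393966 232.05211362 319.00985289] 99.10639464707661 [-0.56039173  0.28857563 -4.50305603] [-0.1156675   0.01907663  0.02014391] (array([-0.3452, -0.1588, -0.    ]), np.float64(-72.9936053529234))
[557.45 231.98 318.17] [-1.797e+02  4.000e-02  9.914e+01] [-0.47 -0.5  -3.81] [-0.052  0.04  -0.021] [0.026 0.011 0.016] 0.0026980082475347444 13.49248085402822
edge slopes deg [np.float64(-4.2), np.float64(2.41)] 260.3 287.79
```

Call:
send_rows(
  targets="-0.02 -0.01 0 0 0 -4 5;-0.05 -0.023 0 0 0 -10 5;-0.085 -0.039 0 0 0 -17 5;-0.12 -0.055 0 0 0 -24 5;-0.155 -0.071 0 0 0 -31 5;-0.19 -0.087 0 0 0 -38 5;-0.225 -0.104 0 0 0 -45 5;-0.26 -0.12 0 0 0 -52 5;-0.295 -0.136 0 0 0 -59 5;-0.32 -0.147 0 0 0 -66 5;-0.335 -0.154 0 0 0 -72 5;-0.345 -0.159 0 0 0 -73 5",
)

```text
time_s: 29.97
ee_pos: [455.4, -136.1, 320.4]
ee_rot: [-179.9, -0.0, 172.3]
force: [1.1, 0.8, -3.6]
gripper_width: 13.7
gripper_force: 60.0
```

Call:
send_rows(
  targets="0 0 0 0 0 0 5;0 0 0 0 0 0 5;0 0 0.02 0 0 0 5;0 0 0.05 0 0 0 5;0 0 0.08 0 0 0 5;0 0 0.105 0 0 0 5;0 0 0.12 0 0 0 5;0 0 0.12 0 0 0 5;0 0 0.12 0 0 0 5",
)

```text
time_s: 30.72
ee_pos: [456.7, -132.7, 200.2]
ee_rot: [180.0, -0.1, 172.2]
force: [0.0, 0.1, -4.3]
gripper_width: 13.9
gripper_force: 60.0
```

Run:
```python
from h import *
for i in range(3): f=grab('wrist')
s=env.state();p=s['ee_pos'];y=s['ee_rot'][2];print(p,s['ee_rot'],rel(p,y,[454.5,-133.9,194.0],172.1))
fs=grab('scene'); im=fs['image']
q=proj(fs,p-[0,0,60]); u,v=map(int,q); print('scene tip pred',proj(fs,p-[0,0,157.5]),'bar',proj(fs,p+[0,0,27]), u-50,v-50)
a=cv2.resize(im[v-50:v+50,u-50:u+50],(400,400),interpolation=cv2.INTER_CUBIC)
b=cv2.resize(f['image'][100:300,175:375],(400,400),interpolation=cv2.INTER_CUBIC)
cv2.imwrite('pics/x2.png',np.hstack([a,b]))
```

```text
[ 457.83379312 -133.61289302  202.01857047] [-179.9815806     0.19359645  172.16979511] (array([ 0.0033, -0.0007,  0.008 ]), np.float64(0.06979510514258891))
scene tip pred [249.52976729 184.2800478 ] bar [245.90883074 144.61388784] 197 114
```

View pics/x2.png

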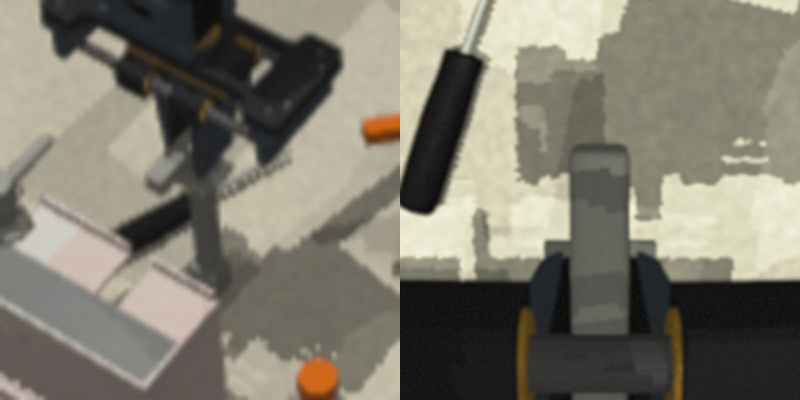

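The scene crop shows the key upright with its socket end at about (250,185), where predicted. The wrist crop shows the bar straight in the fingers. I'll line up with the slot.

Call:
send_rows(
  targets="0.0033 -0.0007 0.008 0 0 0 5;0.0033 -0.0007 0.008 0 0 0 5;0.0033 -0.0007 0.008 0 0 0 5;0.0033 -0.0007 0.008 0 0 0 5",
)

```text
time_s: 31.25
ee_pos: [453.1, -134.0, 192.5]
ee_rot: [180.0, 0.0, 172.1]
force: [-0.3, -0.4, -3.7]
gripper_width: 13.8
gripper_force: 60.0
```

Run:
```python
from h import *
for i in range(3): grab('top')
s=env.state();p=s['ee_pos'];y=s['ee_rot'][2];print(p,s['ee_rot'],rel(p,y,[454.5,-133.9,194.0],172.1),rel(p,y,[554,-147.8,194],172.1))
```

```text
[ 453.3352564  -134.00398716  192.59428523] [1.79997753e+02 2.61310999e-02 1.72145557e+02] (array([-0.0011,  0.0003, -0.0014]), np.float64(0.04555693110538073)) (array([-1.016e-01,  1.000e-04, -1.400e-03]), np.float64(0.04555693110538073))
```

Call:
send_rows(
  targets="-0.005 0 -0.0014 0 0 0 5;-0.014 0 -0.0014 0 0 0 5;-0.024 0 -0.0014 0 0 0 5;-0.034 0 -0.0014 0 0 0 5;-0.044 0 -0.0014 0 0 0 5;-0.054 0 -0.0014 0 0 0 5;-0.064 0 -0.0014 0 0 0 5;-0.074 0 -0.0014 0 0 0 5;-0.084 0 -0.0014 0 0 0 5;-0.094 0 -0.0014 0 0 0 5;-0.1 0 -0.0014 0 0 0 5;-0.1015 0 -0.0014 0 0 0 5",
)

```text
time_s: 32.4
ee_pos: [555.0, -148.0, 193.6]
ee_rot: [180.0, 0.0, 172.2]
force: [0.2, -0.8, -4.1]
gripper_width: 13.5
gripper_force: 60.0
```

Run:
```python
from h import *
for i in range(4): grab('top')
s=env.state();p=s['ee_pos'];y=s['ee_rot'][2];print(p,s['ee_rot'],s['force'],s['torque'],rel(p,y,[554,-147.8,179.5],172.1))
```

```text
[ 553.1991    -147.6641999  193.7501936] [ 1.79990516e+02 -4.76761001e-02  1.72152670e+02] [-1.06533419  0.09541661 -4.02571294] [ 0.00804136 -0.0330033   0.01817884] (array([-0.0008, -0.    ,  0.0143]), np.float64(0.05267017154690734))
```

No contact on the way in. Lowering onto the shelf.

Call:
send_rows(
  targets="0 0 0.003 0 0 0 5;0 0 0.006 0 0 0 5;0 0 0.009 0 0 0 5;0 0 0.0115 0 0 0 5;0 0 0.013 0 0 0 5;0 0 0.014 0 0 0 5;0 0 0.0145 0 0 0 5;0 0 0.0145 0 0 0 5;0 0 0.0145 0 0 0 5",
)

```text
time_s: 33.35
ee_pos: [553.7, -147.8, 179.5]
ee_rot: [180.0, 0.0, 172.2]
force: [-0.6, 0.2, -2.7]
gripper_width: 13.5
gripper_force: 60.0
```

Call:
send_rows(
  targets="0 0 0.0004 0 0 0 5;0 0 0.0006 0 0 0 5;0 0 0.0006 0 0 0 5;0 0 0.0006 0 0 0 5",
)

```text
time_s: 33.68
ee_pos: [553.7, -147.8, 179.5]
ee_rot: [180.0, 0.0, 172.2]
force: [-3.6, 0.6, 4.5]
gripper_width: 13.5
gripper_force: 60.0
```

Call:
send_rows(
  targets="0 0 0 0 0 0 15;0 0 0 0 0 0 25;0 0 0 0 0 0 40;0 0 0 0 0 0 60;0 0 0 0 0 0 60;0 0 0 0 0 0 60;0 0 0 0 0 0 60;0 0 0 0 0 0 60;0 0 0 0 0 0 60;0 0 0 0 0 0 60;0 0 0 0 0 0 60;0 0 0 0 0 0 60",
)

```text
time_s: 34.68
ee_pos: [553.7, -147.8, 178.8]
ee_rot: [180.0, 0.0, 172.2]
force: [-0.0, -0.6, 0.3]
gripper_width: 54.4
gripper_force: 0.0
```

Call:
send_rows(
  targets="0 0 -0.01 0 0 0 60;0 0 -0.03 0 0 0 60;0 0 -0.055 0 0 0 60;0 0 -0.075 0 0 0 60;0 0 -0.077 0 0 0 60;0 0 -0.077 0 0 0 60",
)

```text
time_s: 35.18
ee_pos: [554.5, -148.0, 257.6]
ee_rot: [-180.0, 0.2, 172.2]
force: [-0.3, 0.7, 0.1]
gripper_width: 54.8
gripper_force: 0.0
```

Run:
```python
from h import *
for i in range(3): f=grab('wrist')
s=env.state();p=s['ee_pos'];y=s['ee_rot'][2];print(p,s['ee_rot'])
a=cv2.cvtColor(f['image'],cv2.COLOR_BGR2GRAY).astype(float)
k=json.load(open('k1.json')); k['image']=np.load('k1.npy'); b=cv2.cvtColor(k['image'],cv2.COLOR_BGR2GRAY).astype(float)
def edges(g,v):
    d=np.diff(g[v]); l=d[255:275]; r=d[276:295]; return 255+np.abs(l).argmax(),276+np.abs(r).argmax()
for v in (185,195,235,240): print(v,'now',edges(a,v),onz(f,sum(edges(a,v))/2+.5,v,206,True).round(1),'before',edges(b,v),onz(k,sum(edges(b,v))/2+.5,v,206,True).round(1))
cv2.imwrite('pics/e1.png',f['image'])
print(rel(p,y,[559,162,p[2]],90), rel(p,y,[556,0,p[2]],132))
```

```text
[ 552.98381857 -147.55879445  254.45068658] [ 1.79974059e+02 -1.44159792e-01  1.72151625e+02]
185 now (np.int64(264), np.int64(284)) [ 521.  -142.5  206. ] before (np.int64(262), np.int64(284)) [ 519.7 -143.3  206. ]
195 now (np.int64(262), np.int64(284)) [ 527.8 -144.1  206. ] before (np.int64(262), np.int64(283)) [ 526.6 -144.6  206. ]
235 now (np.int64(264), np.int64(288)) [ 556.9 -146.   206. ] before (np.int64(263), np.int64(287)) [ 555.7 -146.5  206. ]
240 now (np.int64(264), np.int64(283)) [ 560.4 -148.3  206. ] before (np.int64(263), np.int64(287)) [ 559.5 -147.   206. ]
(array([0.0363, 0.3075, 0.    ]), np.float64(82.15162460583988)) (array([0.0172, 0.1466, 0.    ]), np.float64(40.151624605839885))
```

The key hangs where it did before. I'll take one last look at the stem from above.

Call:
send_rows(
  targets="0.002 0.015 0 0 0 6 60;0.005 0.04 0 0 0 13 60;0.008 0.07 0 0 0 20 60;0.012 0.1 0 0 0 27 60;0.016 0.13 0 0 0 34 60;0.019 0.16 0 0 0 41 60;0.023 0.19 0 0 0 48 60;0.026 0.22 0 0 0 55 60;0.03 0.25 0 0 0 62 60;0.033 0.28 0 0 0 69 60;0.036 0.3 0 0 0 76 60;0.036 0.307 0 0 0 82 60",
)

```text
time_s: 36.33
ee_pos: [559.0, 164.3, 254.0]
ee_rot: [-179.8, -0.0, 90.0]
force: [-0.2, 0.2, -0.0]
gripper_width: 54.7
gripper_force: 0.0
```

Call:
send_rows(
  targets="0 0 0 0 0 0 60;0 0 0.02 0 0 0 60;0 0 0.055 0 0 0 60;0 0 0.09 0 0 0 60;0 0 0.12 0 0 0 60;0 0 0.15 0 0 0 60;0 0 0.165 0 0 0 60;0 0 0.165 0 0 0 60;0 0 0.165 0 0 0 60;0 0 0.165 0 0 0 60",
)

```text
time_s: 37.17
ee_pos: [560.8, 161.0, 91.7]
ee_rot: [179.9, -0.0, 90.2]
force: [0.5, -0.6, 0.4]
gripper_width: 54.6
gripper_force: 0.0
```

Run:
```python
from h import *
ims=[grab('wrist') for _ in range(6)]; f=ims[-1]; im=np.mean([x['image'].astype(float) for x in ims[2:]],0)
print(env.state()['ee_pos'],f['attitude'])
u,v=map(int,proj(f,[559.5,231.8,34],True).round()); np.set_printoptions(linewidth=220)
print(u,v); print(im[v-15:v+16,u-16:u+17,2].astype(int))
np.save('fin.npy',im)
```

```text
[560.41190944 161.38408217  91.69961913] [-14.11429708  -0.05472265   0.12350279]
274 130
[[69 68 79 ... 84 83 84]
 [69 69 76 ... 84 83 83]
 [70 70 73 ... 82 84 84]
 ...
 [72 72 73 ... 83 83 83]
 [80 79 79 ... 83 82 83]
 [88 87 88 ... 83 83 83]]
```

Run:
```python
import numpy as np
im=np.load('fin.npy')
for r in im[117:146,259:291,2].astype(int): print(*['%3d'%x for x in r])
```

```text
70  73  94 131 168 197 219 228 230 230 230 230 227 213 194 186 185 186 200 223 228 229 229 213 163 113  90  86  83  82  84  84
 68  73 105 157 200 223 230 231 230 229 229 229 222 192 151 132 130 135 171 218 230 232 235 227 183 134 109  95  86  83  83  83
 68  77 116 169 204 217 219 219 217 218 217 216 206 172 128 108 107 118 163 219 231 230 229 218 180 143 125 110  93  83  82  82
 72  83 110 146 166 171 170 168 167 166 165 165 160 142 124 124 134 153 192 228 233 219 194 179 159 141 133 122 104  88  80  82
 78  92 106 118 124 124 123 122 122 123 129 137 144 155 167 183 200 219 235 243 239 213 162 141 138 137 135 130 116  96  85  81
 86 101 110 112 112 112 113 121 137 153 168 182 193 211 227 235 240 244 247 248 244 214 153 125 129 132 134 133 123 106  87  81
 95 108 114 113 113 113 120 146 184 212 226 228 230 231 231 235 241 246 248 248 245 220 155 116 117 125 131 133 129 114  92  81
101 113 115 115 116 114 122 160 212 233 235 234 234 232 225 225 235 245 247 248 247 228 165 115 111 122 132 135 134 121  99  82
106 114 115 115 115 112 116 158 216 234 234 233 235 238 239 239 243 246 247 2
[... 1910 characters left out ...]
 112 112 111 111 112 118 130 132 126 111  92  79  80  82  81
 70  70  72  80  92 103 110 112 112 111 112 111 112 112 112 111 111 110 111 111 110 110 118 127 123 110  94  84  81  81  82  82
 70  71  70  71  79  89  98 105 109 110 111 111 111 111 111 111 109 111 110 109 109 110 111 113 105  90  82  82  82  82  83  83
 72  73  71  70  70  76  83  92  99 105 108 109 110 109 110 110 108 108 108 106 103  99  96  93  86  78  80  82  82  83  83  83
 79  79  78  72  69  69  71  77  84  90  95  98 101 103 103 103 102 101 100  96  90  83  80  79  79  78  81  81  82  83  82  83
 87  88  84  77  70  68  68  68  71  75  79  83  85  89  90  90  88  86  84  80  75  73  70  73  76  79  81  82  82  83  83  83
```

The stem square now lies about 9–15° counter-clockwise, matching the air point's own 10–13°, so it is shut. I'll retreat and hand in.

Call:
send_rows(
  targets="0 0 -0.03 0 0 0 60;0 0 -0.07 0 0 0 60;0 0 -0.11 0 0 0 60;0 0 -0.15 0 0 0 60;0 0 -0.18 0 0 0 60;0 0 -0.18 0 0 0 60;0 0 -0.18 0 0 0 60",
)

```text
time_s: 38.05
ee_pos: [560.8, 161.5, 273.3]
ee_rot: [179.7, -0.1, 90.2]
force: [0.3, 0.5, -0.1]
gripper_width: 54.9
gripper_force: 0.0
```

```bash
python3 -c "
from h import *
print(env.job_done())"
```

```text
the job is handed in; nothing more can be done
None
```

The valve looks shut against its stop (stem in line with the air point's axes, and 0.39 N m on the key with no free turning), the key is back in its own slot, and the job was handed in at about 38 s; on the first pass the key over-turned roughly 35° past the stop for a reason I could not find, so I reseated it and checked.

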